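# Overhang the serving board at the diner's side

### The job

On the low folding rattan-look table, slide the thin wooden serving board, hand slot first, towards the diner's side (the table's long edge farthest from the robot) until 60 mm of it overhangs that edge: the groove across the board then lies right above the edge, and a hand can reach the slot. Leave it lying flat and square to the edge. Only push it along with the fingers, never lift or tip it, and leave everything else standing where it is.

Things in the scene. Friction and masses are not known exactly. Their poses are not given: they have to be found in the camera images.
- tray_table: Low folding rattan-look brown plastic table standing firmly on the counter (it does not move): top 360 mm (its x) by 500 mm (its y), flat top surface 100 mm above the counter. Origin on the counter under the middle of its top; its +x points away from the robot, to the diner's side, give or take 0.3 rad.
- table_edge (a point): The middle of the low table's far long edge (the diner's side), at the height of its top surface: 180 mm along the table's +x from its centre. Axes as the table's: +x points straight out over the edge, y runs along the edge.
- board: Thin light wooden serving board, 170 mm (its x) by 120 mm (its y) by 8 mm thick, about 0.14 kg, lying loose on the low table and sliding easily (2 N or less). A hand slot 24 mm by 76 mm lies crosswise, 18 to 42 mm from its +x end, and a dark groove 5 mm wide runs across its upper face 60 mm from that end. Origin in the middle of its underside; +x points to the slot end, which starts towards the far edge, turned up to 0.3 rad from square and wholly on the table.
- board_end (a point): The middle of the board's slot end (the leading end), at the underside: 85 mm along the board's +x from its origin. Its distance past the table edge is the overhang.
- spoon_cup: White cup, 76 mm across and 100 mm high, with four steel spoons standing in it to 155 mm, on the low table near one of its corners. Origin under its centre. To be left alone.
- glass_dish: Clear glass dish, 88 mm across, 32 mm high, on the low table near another corner. Origin under its centre. To be left alone.
- lid_rest: Red ceramic hotpot lid rest: a disc 88 mm across with two upright ridges, 54 mm high in all, on the low table near another corner. Origin under its centre. To be left alone.
- sauce_bowl: Blue ceramic sauce bowl, 80 mm across, 45 mm high, on the low table near another corner. Origin under its centre. To be left alone.
- tongs: Green-tipped silicone tongs, 240 mm long, lying on the counter to the robot's left of the low table. Origin near the middle of its underside. To be left alone.
- sauce_bottle: Amber glass bottle, 60 mm across, 170 mm high, standing on the counter to the robot's right of the low table. Origin under its centre. To be left alone.
There are look-alikes about, which are no part of the job. Leave any pink look-alike of the board alone.

How it is judged (in metres and radians):
At the end, for the whole second after the job is handed in: The board lies flat and at rest on the low table, its slot end 60 mm past the far edge (within 10 mm), square to that edge within 0.1 rad (x of board_end in the frame of table_edge between 0.05 and 0.07 m and angle between the x axis of board and the x axis of tray_table, either way round below 0.1 rad and z of board in the frame of table_edge between -0.003 and 0.004 m and angle between board's own z axis and vertical below 0.04 rad and linear speed of board below 0.01 m/s); the robot touches nothing.
It fails at once if the board is lifted more than 12 mm off the table top, or falls (z of board in the frame of table_edge above 0.012 m or z of board in the frame of table_edge below -0.02 m).
It fails at once if the board is tipped more than 0.15 rad (angle between board's own z axis and vertical above 0.15 rad).
It fails at once if another object is moved more than 20 mm (distance of any of spoon_cup, glass_dish, lid_rest, sauce_bowl, tongs, sauce_bottle from where it was at the start of the episode above 0.02 m).
It fails at once if another object is tipped over (angle between any of spoon_cup, glass_dish, lid_rest, sauce_bowl, tongs, sauce_bottle's own z axis and vertical above 0.35 rad).
It also fails if it takes over 43 s, if anything falls off the work surface, if the arm or the gripper's body presses on something with over 40 N, if the wrist force passes 120 N, or if a joint passes its speed limit or range.

### The arm

A 6-joint arm with a two-finger parallel gripper is mounted at the origin on the work surface. World frame = base frame: x ahead of the robot, y to its left, z up, the work surface at z = 0. Lengths are in mm, angles in rad, forces in N, time in s.
With the tool pointing down it reaches from about 275 to 750 mm from the base axis. Payload 10.2 kg.
Tool frame: the origin (TCP) lies at the very end of the fingers, on their centre line; the grasp point (between the pads) lies 19 mm behind it; x points along the fingers, y is the direction in which the jaws open and shut, and the axes are right-handed (so a half turn about x gives the same grasp; the last joint's range is limited). The gripper opens to 85 mm and grips with 20 to 120 N. Pads are 22 mm wide; open, the fingers measure 114 mm over their backs; the gripper's body (76 mm by 85 mm) begins 54 mm behind the grasp point. The pads swing forward as they close: fully open they stand 13 mm farther back than shut.
Start: joints at [-1.556, 0.313, 1.498, -0, 1.331, -0.223], TCP at [123.658, -510.235, 201.094] pointing down, gripper open.
Joint ranges: [-2.94, 2.94], [-0.97, 2.17], [0.19, 2.56], [-1.23, 4.37], [0.02, 3.11], [-2.88, 2.88]. Speed limits (rad/s): [2.39, 2.39, 3.01, 3.14, 3.14, 3.14].

### API

Orientations are given as a unit quaternion [w, x, y, z].
In Python, from rig import ctrl, viewer, finish_job gives the robot as it stands.
- The arm moves only by the tool carry_out, never from a script. Its argument "targets" is a list of rows, each an object of numbers: "x", "y", "z": the shift along the world's x, y, z in m; "ax", "ay", "az": the turn, a rotation vector about the world's x, y, z in rad; "hand": the opening, from -1 (shut) to 1 (fully open). A call has 1 to 5 rows; each row is the pose to reach, as a shift and turn from the pose commanded when the call began; what a row does not reach only later rows make up. A row lasts 1/8 s, in which the tool goes at most 62.5 mm and 10.7 degrees, less where a joint would pass 70% of its speed; a pose out of reach is approached as far as the arm can. A call with a gripper value outside its range is refused whole. The fingers move at their own pace and stop on an object; "grip_force" is the grip in N (left out, the last holds). Time passes only in rows, so rows that repeat a pose let the fingers close. It gives the time, the measured TCP pose, the force and the opening at its end, in the units of the state.
- ctrl.sense(): the state, without advancing time (a new reading comes with each control period).
- viewer.capture(name): name is "scene" or "top" or "wrist"; returns the picture (384x512x3 uint8, blue, green, red); there is no depth.
- viewer.camera_info(name): a dict with "fx", "fy", "cx", "cy" (pixels), "R" (3x3) and "t" (3): a world point X has camera coordinates R X + t. Camera axes: x right, y down, z forward; pixel columns grow to the right and rows downward; lengths in mm; the calibration is good to about 2 mm. A picture is of the moment at which its call begins: read the wrist's pose just before it. camera_info takes no time and is no camera call; for the wrist camera it gives the pose at the moment of the call.
- finish_job(): hands the job in, once; it reports no verdict.
The state is a dict: "time_s": time; "joints": joint angles; "dq": joint speeds; "tau": joint torques, N m; "eef_pos": TCP position; "ee_rot": TCP orientation; "force": force on the tool from outside, world axes, zero at the start; "wrist_torque": the same for the moment, N m; "grip_width": opening from 0.0 (shut) to 1.0 (fully open).
Only numpy, scipy, OpenCV 4.12 (cv2) and the standard library are available. Lean on these libraries where they do the work, as an engineer would, in place of code of your own. Each camera call takes 0.05 s, during which the arm holds its last target. There are 200 camera calls.

## Working session

There is one attempt and no reset: what is moved stays moved. The work goes in short steps, Python scripts to look and compute and a tool call to move; the robot and the scene stay as the last step left them, time stands still between calls to the robot, and variables do not carry over. Pictures are saved under pics/ and viewed, about 8 in all and at most 12, crops included, and the job is handed in when it is done.

Besides the shell and the picture viewer there is one more tool, called after "Request:" as name(argument=value, ...) on one line, values as JSON. carry_out: Moves the arm, as the interface text tells. Its arguments: {"type":"object","properties":{"targets":{"type":"array"},"grip_force":{"type":"number"}},"required":["targets"]}

```bash
mkdir -p pics
cat > h.py <<'E'
import numpy as np, cv2
from rig import ctrl, viewer, finish_job
def snap(n,f):
    i=viewer.camera_info(n); p=viewer.capture(n); cv2.imwrite('pics/'+f,p); return p,i
def px2w(i,u,v,z):
    R=np.array(i['R']);t=np.array(i['t']);d=R.T@np.array([(u-i['cx'])/i['fx'],(v-i['cy'])/i['fy'],1]);c=-R.T@t
    return c+d*(z-c[2])/d[2]
def w2px(i,X):
    c=np.array(i['R'])@np.array(X,float)+np.array(i['t']);return i['fx']*c[0]/c[2]+i['cx'],i['fy']*c[1]/c[2]+i['cy']
E
python3 - <<'E'
from h import *
for n in('top','scene'):
    p,i=snap(n,n+'0.png');print(n,-np.array(i['R']).T@i['t'],i['fx'])
s=ctrl.sense();print(s)
E
```

```text
top [ 234.40293693   23.06698452 1536.4078521 ] 466.8092853924452
scene [1198.14680342  329.39979972  608.54378411] 351.63437668345927
{'time_s': 0.1, 'joints': array([-1.55642318e+00,  3.13397659e-01,  1.49833566e+00, -1.50775829e-05,
        1.33101773e+00, -2.23387935e-01]), 'dq': array([-1.12553241e-03, -4.48488225e-03, -9.62815382e-04,  1.22311500e-05,
       -1.26021786e-03, -4.71070542e-04]), 'tau': array([ 2.72220161e-03, -4.12896931e+01, -2.60138744e+01, -1.54573809e-04,
        3.01057946e-03, -8.39119622e-06]), 'eef_pos': array([ 123.63816479, -509.96680488,  200.6000614 ]), 'ee_rot': array([ 0.08345676,  0.70215335,  0.08427248, -0.7020782 ]), 'force': array([ 0.23177369, -0.25333019, -1.28037174]), 'wrist_torque': array([ 0.00581437,  0.02886556, -0.00315086]), 'grip_width': 1.0001656751875596}
```

View pics/top0.png

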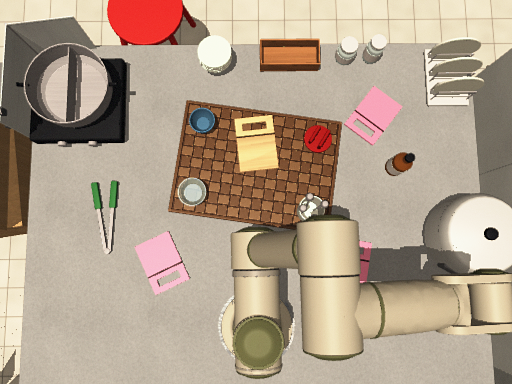

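View pics/scene0.png

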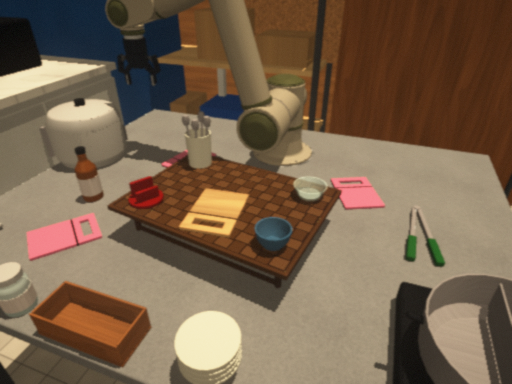

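Candidates for the board in the top view are the light wooden board at (257,143) and pink look-alikes at (373,115), (162,262) and (366,260). I choose the wooden one on the table, slot end towards the far edge at (254,125), and check it in a close crop.

Run:
```python
from h import *
p=cv2.imread('pics/top0.png');i=viewer.camera_info('top')
c=cv2.resize(p[90:240,160:350],None,fx=4,fy=4,interpolation=cv2.INTER_CUBIC)
cv2.imwrite('pics/crop0.png',c)
hsv=cv2.cvtColor(p,cv2.COLOR_BGR2HSV)
m=cv2.inRange(hsv,(10,40,170),(35,200,255));m[:100]=0;m[200:]=0;m[:,:215]=0;m[:,295:]=0
m=cv2.morphologyEx(m,cv2.MORPH_CLOSE,np.ones((5,5)))
k=max(cv2.findContours(m,0,2)[0],key=cv2.contourArea)
b=cv2.boxPoints(cv2.minAreaRect(k));print('board px',b.round(1).tolist())
W=np.array([px2w(i,*q,108) for q in b])[:,:2];print(W.round(1).tolist(),W.mean(0),np.linalg.norm(W[1]-W[0]),np.linalg.norm(W[2]-W[1]))
```

```text
board px [[217.1999969482422, 119.5999984741211], [273.6000061035156, 108.69999694824219], [285.29998779296875, 169.0], [228.89999389648438, 179.89999389648438]]
[[648.1, 119.8], [682.5, -58.6], [488.7, -92.1], [455.6, 83.3]] [568.76223659  13.1412258 ] 181.67894438423815 196.65660726453822
```

View pics/crop0.png

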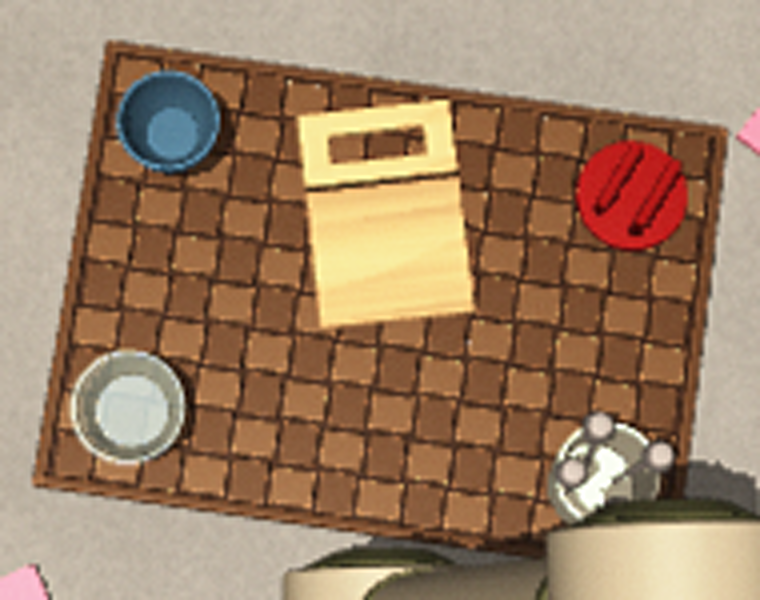

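The crop confirms the choice: a wooden board with the groove and slot towards the far edge. Its corners are at crop (298,115), (449,100), (473,311) and (321,327); the table corners are at (108,42), (727,128) and (34,486).

```bash
cat >> h.py <<'E'
def rep(i,B,T):
    # B: corners FL,FR,NR,NL px ; T: table FL,FR,NL px
    b=np.array([px2w(i,*q,108)[:2] for q in B]);t=np.array([px2w(i,*q,100)[:2] for q in T])
    n=np.linalg.norm
    print('board size',n(b[0]-b[3]),n(b[1]-b[2]),n(b[0]-b[1]),n(b[2]-b[3]),'table',n(t[0]-t[1]),n(t[0]-t[2]))
    dx=b[0]+b[1]-b[2]-b[3];dy=b[0]+b[3]-b[1]-b[2]
    ab=np.arctan2(dx[1],dx[0]);ey=t[0]-t[1];at=np.arctan2(-ey[0],ey[1])
    ex=np.array([np.cos(at),np.sin(at)]);mid=(t[0]+t[1])/2
    print('board',b.mean(0),ab,'table yaw',at,np.arctan2(*(t[0]-t[2])[::-1]),'edge mid',mid)
    ends=[(b[k]-mid)@ex for k in range(4)];print('corners past edge',np.round(ends,1),'end overhang',(b[:2].mean(0)-mid)@ex)
    print('corners',b.round(1).tolist())
    return b,ab,at,mid
E
python3 - <<'E'
from h import *
i=viewer.camera_info('top')
f=lambda L:[((u+.5)/4+160-.5,(v+.5)/4+90-.5) for u,v in L]
b,ab,at,mid=rep(i,f([(298,115),(449,100),(473,311),(321,327)]),f([(108,42),(727,128),(34,486)]))
ex=np.array([np.cos(at),np.sin(at)]);ey=np.array([-ex[1],ex[0]])
print('center lateral',(b.mean(0)-mid)@ey)
for n,q,z in(('bowl',(170,122),130),('dish',(128,407),120),('lid',(632,195),130),('cup',(605,475),200)):
    w=px2w(i,*f([q])[0],z)[:2];print(n,w,(w-mid)@ex,(w-mid)@ey)
E
```

```text
board size 170.4338914268813 169.95432508641855 119.70776543338881 118.72308540376348 table 496.4095569583162 358.1271194154636
board [572.7883159   -1.57210748] 0.09822740585780683 table yaw -0.1500433566792242 -0.14999242904393317 edge mid [678.09605027 -27.73866591]
corners past edge [ -40.   -11.1 -175.9 -205.1] end overhang -25.54843182395419
corners [[651.8, 66.4], [663.1, -52.8], [493.9, -69.0], [482.3, 49.2]]
center lateral 10.13106095045932
bowl [640.55709154 164.93391722] -65.91808424727704 184.89646800557463
dish [419.31139518 196.82620923] -289.4452880063309 183.3584088738222
lid [ 579.86024046 -191.77457564] -72.61183880682398 -176.8772876263828
cup [ 356.85019644 -155.95497048] -298.470625779945 -174.7958950022332
```

Run:
```python
from h import *
from scipy.spatial.transform import Rotation as Ro
s=ctrl.sense();q=s['ee_rot'];R=Ro.from_quat([*q[1:],q[0]]).as_matrix();print(R.round(3))
y=R[:,1];a=np.arctan2(y[1],y[0])
for g in(np.pi/2-.15,-np.pi/2-.15): print('turn z',(g-a+np.pi)%(2*np.pi)-np.pi)
print('shift',np.array([441,8])-s['eef_pos'][:2])
```

```text
[[-0.     0.236 -0.972]
 [ 0.001 -0.972 -0.236]
 [-1.    -0.001 -0.   ]]
turn z 2.7538278451607354
turn z -0.3877648084290577
shift [317.36183521 517.96680488]
```

Request:
carry_out(targets=[{"z": 0.06,"hand": 0.6},{"z": 0.12,"hand": 0.6},{"x": 0.02,"y": 0.05,"z": 0.15,"az": -0.1,"hand": 0.6},{"x": 0.05,"y": 0.1,"z": 0.15,"az": -0.2,"hand": 0.6},{"x": 0.09,"y": 0.14,"z": 0.15,"az": -0.3,"hand": 0.6}], grip_force=20)

```text
invalid input at $.targets[0]: expected keys x, y, z, ax, ay, az, hand
```

Request:
carry_out(targets=[{"x": 0,"y": 0,"z": 0.06,"ax": 0,"ay": 0,"az": 0,"hand": 0.6},{"x": 0,"y": 0,"z": 0.12,"ax": 0,"ay": 0,"az": 0,"hand": 0.6},{"x": 0.03,"y": 0.04,"z": 0.15,"ax": 0,"ay": 0,"az": -0.1,"hand": 0.6},{"x": 0.07,"y": 0.08,"z": 0.15,"ax": 0,"ay": 0,"az": -0.2,"hand": 0.6},{"x": 0.11,"y": 0.12,"z": 0.15,"ax": 0,"ay": 0,"az": -0.3,"hand": 0.6}], grip_force=20)

```text
time_s: 0.72
eef_pos: [234.5, -388.9, 351.0]
ee_rot: [-0.023, 0.707, -0.023, -0.707]
force: [0.5, -0.1, -0.4]
grip_width: 0.8
```

Request:
carry_out(targets=[{"x": 0.04,"y": 0.04,"z": 0,"ax": 0,"ay": 0,"az": -0.088,"hand": 0.6},{"x": 0.08,"y": 0.08,"z": 0,"ax": 0,"ay": 0,"az": -0.088,"hand": 0.6},{"x": 0.11,"y": 0.13,"z": 0,"ax": 0,"ay": 0,"az": -0.088,"hand": 0.6},{"x": 0.14,"y": 0.18,"z": 0,"ax": 0,"ay": 0,"az": -0.088,"hand": 0.6},{"x": 0.17,"y": 0.23,"z": 0,"ax": 0,"ay": 0,"az": -0.088,"hand": 0.6}])

```text
time_s: 1.35
eef_pos: [404.2, -158.4, 350.9]
ee_rot: [0.053, -0.705, 0.053, 0.705]
force: [0.6, -0.2, -0.3]
grip_width: 0.8
```

Request:
carry_out(targets=[{"x": 0.02,"y": 0.05,"z": 0,"ax": 0,"ay": 0,"az": 0,"hand": 0.6},{"x": 0.037,"y": 0.1,"z": 0,"ax": 0,"ay": 0,"az": 0,"hand": 0.6},{"x": 0.037,"y": 0.14,"z": 0,"ax": 0,"ay": 0,"az": 0,"hand": 0.6},{"x": 0.037,"y": 0.168,"z": 0,"ax": 0,"ay": 0,"az": 0,"hand": 0.6},{"x": 0.037,"y": 0.168,"z": 0,"ax": 0,"ay": 0,"az": 0,"hand": 0.6}])

```text
time_s: 1.98
eef_pos: [440.5, 9.0, 351.0]
ee_rot: [0.052, -0.705, 0.052, 0.705]
force: [0.7, -0.6, 0.4]
grip_width: 0.801
```

Request:
carry_out(targets=[{"x": 0,"y": 0,"z": -0.06,"ax": 0,"ay": 0,"az": 0,"hand": 0.6},{"x": 0,"y": 0,"z": -0.12,"ax": 0,"ay": 0,"az": 0,"hand": 0.6},{"x": 0,"y": 0,"z": -0.18,"ax": 0,"ay": 0,"az": 0,"hand": 0.6},{"x": 0,"y": 0,"z": -0.225,"ax": 0,"ay": 0,"az": 0,"hand": 0.6},{"x": 0,"y": 0,"z": -0.225,"ax": 0,"ay": 0,"az": 0,"hand": 0.6}])

```text
time_s: 2.6
eef_pos: [439.0, 7.3, 124.1]
ee_rot: [0.054, -0.703, 0.053, 0.707]
force: [0.1, -0.6, 1.1]
grip_width: 0.793
```

Run:
```python
from h import *
p,i=snap('wrist','w1.png')
q,j=snap('scene','s1.png')
c=cv2.resize(q[120:300,100:360],None,fx=2,fy=2)
cv2.imwrite('pics/both1.png',np.vstack([cv2.resize(p,(320,240)),cv2.resize(c,(320,222))]) if 0 else np.hstack([cv2.resize(p,(400,300)),cv2.resize(c,(400,300))]))
```

```text
(no output)
```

View pics/both1.png

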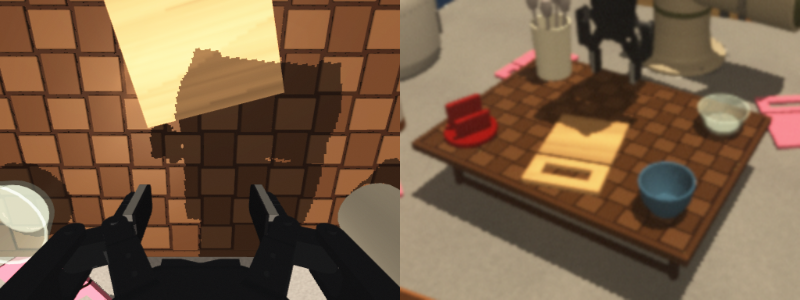

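The wrist view (left half) shows the board ahead of the open fingers, its near corners at (150,128) and (283,93). The scene view (right half) shows the gripper clear of the cup and dish. Next I compare the corners with the top-view fix.

Run:
```python
from h import *
i=viewer.camera_info('wrist');print('cam',-np.array(i['R']).T@i['t'])
for u,v in((150,128),(283,93)): print(px2w(i,u*1.28,v*1.28,108))
e=ctrl.sense()['eef_pos']
ex=np.array([.9888,-.1494]);ey=np.array([.1494,.9888])
for d in(0,34,-34,48): print(d,w2px(i,[*(e[:2]+d*ey),e[2]]),w2px(i,[*(e[:2]+d*ey),e[2]+13]))
```

```text
cam [520.48932597  -5.76715538 301.41010831]
[482.80032281  45.61641069 108.        ]
[495.65824023 -73.79105352 108.        ]
0 (np.float64(255.07780338313506), np.float64(221.09827972621972)) (np.float64(255.0007052001841), np.float64(229.75485310719054))
34 (np.float64(204.77749080521426), np.float64(221.14768449216933)) (np.float64(201.20510157125744), np.float64(229.8077577133452))
-34 (np.float64(305.3773903264164), np.float64(221.04887567298556)) (np.float64(308.79547884501875), np.float64(229.70194931727323))
48 (np.float64(184.06538647600092), np.float64(221.16802783824946)) (np.float64(179.05372941968952), np.float64(229.82954220018823))
```

Request:
carry_out(targets=[{"x": 0,"y": 0,"z": -0.01,"ax": 0,"ay": 0,"az": 0,"hand": 0.6},{"x": 0,"y": 0,"z": -0.018,"ax": 0,"ay": 0,"az": 0,"hand": 0.6},{"x": 0,"y": 0,"z": -0.018,"ax": 0,"ay": 0,"az": 0,"hand": 0.6},{"x": 0,"y": 0,"z": -0.018,"ax": 0,"ay": 0,"az": 0,"hand": 0.6}])

```text
time_s: 3.2
eef_pos: [440.8, 7.8, 108.3]
ee_rot: [-0.053, 0.705, -0.053, -0.705]
force: [0.8, -0.4, 0.4]
grip_width: 0.801
```

The wrist fix agrees with the top view to within 5 mm. Next I probe down for the table top.

Request:
carry_out(targets=[{"x": 0,"y": 0,"z": -0.002,"ax": 0,"ay": 0,"az": 0,"hand": 0.6},{"x": 0,"y": 0,"z": -0.004,"ax": 0,"ay": 0,"az": 0,"hand": 0.6},{"x": 0,"y": 0,"z": -0.005,"ax": 0,"ay": 0,"az": 0,"hand": 0.6},{"x": 0,"y": 0,"z": -0.005,"ax": 0,"ay": 0,"az": 0,"hand": 0.6}])

```text
time_s: 3.7
eef_pos: [440.7, 7.8, 103.0]
ee_rot: [0.053, -0.705, 0.053, 0.705]
force: [-0.8, 0.4, 0.2]
grip_width: 0.8
```

Request:
carry_out(targets=[{"x": 0,"y": 0,"z": -0.002,"ax": 0,"ay": 0,"az": 0,"hand": 0.6},{"x": 0,"y": 0,"z": -0.002,"ax": 0,"ay": 0,"az": 0,"hand": 0.6}])

```text
time_s: 3.95
eef_pos: [440.6, 7.8, 101.0]
ee_rot: [0.053, -0.705, 0.053, 0.705]
force: [0.3, 0.4, 1.1]
grip_width: 0.8
```

Request:
carry_out(targets=[{"x": 0,"y": 0,"z": -0.002,"ax": 0,"ay": 0,"az": 0,"hand": 0.6},{"x": 0,"y": 0,"z": -0.002,"ax": 0,"ay": 0,"az": 0,"hand": 0.6}])

```text
time_s: 4.2
eef_pos: [440.6, 7.8, 98.9]
ee_rot: [0.053, -0.705, 0.053, 0.705]
force: [0.3, -1.0, 0.4]
grip_width: 0.799
```

Request:
carry_out(targets=[{"x": 0,"y": 0,"z": -0.0015,"ax": 0,"ay": 0,"az": 0,"hand": 0.6},{"x": 0,"y": 0,"z": -0.0015,"ax": 0,"ay": 0,"az": 0,"hand": 0.6}])

```text
time_s: 4.45
eef_pos: [440.6, 7.8, 97.5]
ee_rot: [0.053, -0.705, 0.053, 0.705]
force: [-0.3, 0.2, 0.9]
grip_width: 0.801
```

Request:
carry_out(targets=[{"x": 0,"y": 0,"z": -0.0015,"ax": 0,"ay": 0,"az": 0,"hand": 0.6},{"x": 0,"y": 0,"z": -0.0015,"ax": 0,"ay": 0,"az": 0,"hand": 0.6}])

```text
time_s: 4.7
eef_pos: [440.6, 7.8, 96.0]
ee_rot: [0.053, -0.705, 0.053, 0.705]
force: [0.5, -0.7, -0.7]
grip_width: 0.803
```

Request:
carry_out(targets=[{"x": 0,"y": 0,"z": -0.0015,"ax": 0,"ay": 0,"az": 0,"hand": 0.6},{"x": 0,"y": 0,"z": -0.0015,"ax": 0,"ay": 0,"az": 0,"hand": 0.6}])

```text
time_s: 4.95
eef_pos: [440.6, 7.8, 94.5]
ee_rot: [0.053, -0.705, 0.053, 0.705]
force: [0.6, -0.0, 0.1]
grip_width: 0.798
```

Request:
carry_out(targets=[{"x": 0,"y": 0,"z": -0.0015,"ax": 0,"ay": 0,"az": 0,"hand": 0.6},{"x": 0,"y": 0,"z": -0.0015,"ax": 0,"ay": 0,"az": 0,"hand": 0.6}])

```text
time_s: 5.2
eef_pos: [440.6, 7.8, 93.0]
ee_rot: [0.053, -0.705, 0.053, 0.705]
force: [-0.3, -0.1, -0.8]
grip_width: 0.798
```

Request:
carry_out(targets=[{"x": 0,"y": 0,"z": -0.0015,"ax": 0,"ay": 0,"az": 0,"hand": 0.6},{"x": 0,"y": 0,"z": -0.0015,"ax": 0,"ay": 0,"az": 0,"hand": 0.6}])

```text
time_s: 5.45
eef_pos: [440.6, 7.8, 91.5]
ee_rot: [0.053, -0.705, 0.053, 0.705]
force: [0.1, -0.3, 0.3]
grip_width: 0.802
```

Request:
carry_out(targets=[{"x": 0,"y": 0,"z": -0.0015,"ax": 0,"ay": 0,"az": 0,"hand": 0.6},{"x": 0,"y": 0,"z": -0.0015,"ax": 0,"ay": 0,"az": 0,"hand": 0.6}])

```text
time_s: 5.7
eef_pos: [440.6, 7.8, 90.0]
ee_rot: [0.053, -0.705, 0.053, 0.705]
force: [-0.2, -0.0, -0.0]
grip_width: 0.801
```

Request:
carry_out(targets=[{"x": 0,"y": 0,"z": -0.001,"ax": 0,"ay": 0,"az": 0,"hand": 0.6},{"x": 0,"y": 0,"z": -0.001,"ax": 0,"ay": 0,"az": 0,"hand": 0.6}])

```text
time_s: 5.95
eef_pos: [440.6, 7.8, 89.0]
ee_rot: [0.053, -0.705, 0.053, 0.705]
force: [0.5, -0.1, 0.8]
grip_width: 0.801
```

Request:
carry_out(targets=[{"x": 0,"y": 0,"z": -0.001,"ax": 0,"ay": 0,"az": 0,"hand": 0.6},{"x": 0,"y": 0,"z": -0.001,"ax": 0,"ay": 0,"az": 0,"hand": 0.6}])

```text
time_s: 6.2
eef_pos: [440.6, 7.8, 88.0]
ee_rot: [0.053, -0.705, 0.053, 0.705]
force: [-0.5, 0.9, -0.7]
grip_width: 0.796
```

Run:
```python
from h import *
q,j=snap('scene','s2.png');p,i=snap('wrist','w2.png')
e=ctrl.sense()['eef_pos'];u,v=map(int,w2px(j,[*e[:2],100]));print(u,v)
c=cv2.resize(q[v-45:v+30,u-50:u+50],(400,300),interpolation=cv2.INTER_CUBIC)
cv2.imwrite('pics/both2.png',np.hstack([cv2.resize(p[150:342,130:386],(400,300),interpolation=cv2.INTER_CUBIC),c]))
ey=np.array([.1494,.9888])
for d in(34,-34,48,-48): print(d,np.subtract(w2px(j,[*(e[:2]+d*ey),100]),(u-50,v-45))*4,np.subtract(w2px(i,[*(e[:2]+d*ey),100]),(130,150))*400/256)
```

```text
240 185
34 [246.57190016 194.48972374] [111.70849366 123.43831139]
-34 [161.53483599 169.38161855] [278.87804214 123.39087143]
48 [264.70064131 199.84242899] [ 77.29159056 123.44807834]
-48 [144.62354723 164.38837918] [313.29565901 123.38110428]
```

View pics/both2.png

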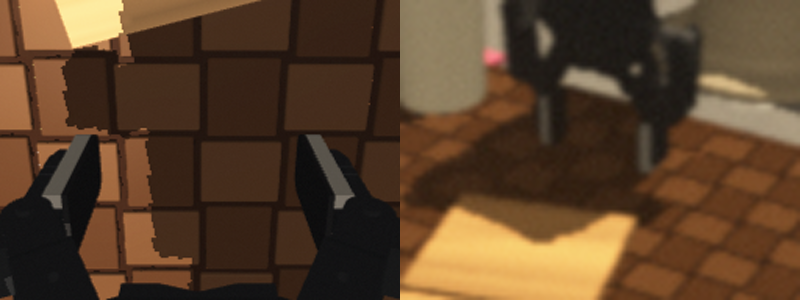

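The left half shows the tips still hanging above the table. In the right half they end at (150,145) and (247,173), about 20 px above the predicted table points at (153,167) and (255,197), so they have more clearance than expected. I keep probing by force.

Request:
carry_out(targets=[{"x": 0,"y": 0,"z": -0.002,"ax": 0,"ay": 0,"az": 0,"hand": 0.6},{"x": 0,"y": 0,"z": -0.003,"ax": 0,"ay": 0,"az": 0,"hand": 0.6},{"x": 0,"y": 0,"z": -0.003,"ax": 0,"ay": 0,"az": 0,"hand": 0.6}])

```text
time_s: 6.68
eef_pos: [440.6, 7.8, 85.0]
ee_rot: [0.053, -0.705, 0.053, 0.705]
force: [0.2, -0.2, 0.1]
grip_width: 0.801
```

Request:
carry_out(targets=[{"x": 0,"y": 0,"z": -0.002,"ax": 0,"ay": 0,"az": 0,"hand": 0.6},{"x": 0,"y": 0,"z": -0.002,"ax": 0,"ay": 0,"az": 0,"hand": 0.6}])

```text
time_s: 6.92
eef_pos: [440.6, 7.8, 82.9]
ee_rot: [0.053, -0.705, 0.053, 0.705]
force: [-0.6, -0.2, 0.0]
grip_width: 0.797
```

Request:
carry_out(targets=[{"x": 0,"y": 0,"z": -0.002,"ax": 0,"ay": 0,"az": 0,"hand": 0.6},{"x": 0,"y": 0,"z": -0.002,"ax": 0,"ay": 0,"az": 0,"hand": 0.6}])

```text
time_s: 7.18
eef_pos: [440.6, 7.8, 80.9]
ee_rot: [0.053, -0.705, 0.053, 0.705]
force: [-0.2, 0.4, -0.1]
grip_width: 0.8
```

Request:
carry_out(targets=[{"x": 0,"y": 0,"z": -0.002,"ax": 0,"ay": 0,"az": 0,"hand": 0.6},{"x": 0,"y": 0,"z": -0.002,"ax": 0,"ay": 0,"az": 0,"hand": 0.6}])

```text
time_s: 7.42
eef_pos: [440.6, 7.8, 79.0]
ee_rot: [0.053, -0.705, 0.053, 0.705]
force: [-0.1, 0.1, 0.1]
grip_width: 0.803
```

Request:
carry_out(targets=[{"x": 0,"y": 0,"z": -0.002,"ax": 0,"ay": 0,"az": 0,"hand": 0.6},{"x": 0,"y": 0,"z": -0.002,"ax": 0,"ay": 0,"az": 0,"hand": 0.6}])

```text
time_s: 7.68
eef_pos: [440.6, 7.8, 76.9]
ee_rot: [0.053, -0.705, 0.053, 0.705]
force: [-1.0, -0.6, -1.3]
grip_width: 0.803
```

Run:
```python
from h import *
q,j=snap('scene','s3.png');p,i=snap('wrist','w3.png')
u,v=240,185
c=cv2.resize(q[v-45:v+30,u-50:u+50],(400,300),interpolation=cv2.INTER_CUBIC)
cv2.imwrite('pics/both3.png',np.hstack([cv2.resize(p[150:342,130:386],(400,300),interpolation=cv2.INTER_CUBIC),c]))
```

```text
(no output)
```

View pics/both3.png

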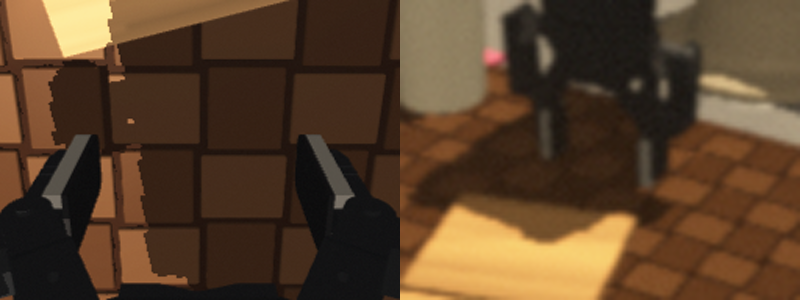

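Over 11 mm of descent the left tip moved from row 173 to 187, about 1.3 px/mm. The ground line is near row 200, so about 10 mm is left. The TCP reading seems offset from the real tips by more than 20 mm, so I trust contact and pictures.

Request:
carry_out(targets=[{"x": 0,"y": 0,"z": -0.002,"ax": 0,"ay": 0,"az": 0,"hand": 0.6},{"x": 0,"y": 0,"z": -0.004,"ax": 0,"ay": 0,"az": 0,"hand": 0.6},{"x": 0,"y": 0,"z": -0.004,"ax": 0,"ay": 0,"az": 0,"hand": 0.6}])

```text
time_s: 8.15
eef_pos: [440.5, 7.8, 72.9]
ee_rot: [0.053, -0.705, 0.053, 0.705]
force: [0.3, 1.0, -1.0]
grip_width: 0.799
```

Request:
carry_out(targets=[{"x": 0,"y": 0,"z": -0.002,"ax": 0,"ay": 0,"az": 0,"hand": 0.6},{"x": 0,"y": 0,"z": -0.002,"ax": 0,"ay": 0,"az": 0,"hand": 0.6}])

```text
time_s: 8.4
eef_pos: [440.6, 7.8, 70.9]
ee_rot: [0.053, -0.705, 0.053, 0.705]
force: [0.2, -0.6, 0.5]
grip_width: 0.803
```

Request:
carry_out(targets=[{"x": 0,"y": 0,"z": -0.0015,"ax": 0,"ay": 0,"az": 0,"hand": 0.6},{"x": 0,"y": 0,"z": -0.0015,"ax": 0,"ay": 0,"az": 0,"hand": 0.6}])

```text
time_s: 8.65
eef_pos: [440.6, 7.8, 69.5]
ee_rot: [0.053, -0.705, 0.053, 0.705]
force: [0.9, -0.1, -0.3]
grip_width: 0.797
```

Request:
carry_out(targets=[{"x": 0,"y": 0,"z": -0.0015,"ax": 0,"ay": 0,"az": 0,"hand": 0.6},{"x": 0,"y": 0,"z": -0.0015,"ax": 0,"ay": 0,"az": 0,"hand": 0.6}])

```text
time_s: 8.9
eef_pos: [440.6, 7.8, 68.0]
ee_rot: [0.053, -0.705, 0.053, 0.705]
force: [-0.0, 0.7, -0.0]
grip_width: 0.797
```

Request:
carry_out(targets=[{"x": 0,"y": 0,"z": -0.0015,"ax": 0,"ay": 0,"az": 0,"hand": 0.6},{"x": 0,"y": 0,"z": -0.0015,"ax": 0,"ay": 0,"az": 0,"hand": 0.6}])

```text
time_s: 9.15
eef_pos: [440.6, 7.8, 66.5]
ee_rot: [0.053, -0.705, 0.053, 0.705]
force: [0.0, -0.0, -0.4]
grip_width: 0.797
```

Run:
```python
from h import *
q,j=snap('scene','s4.png')
u,v=240,185
cv2.imwrite('pics/c4.png',cv2.resize(q[v-25:v+30,u-40:u+40],(640,440),interpolation=cv2.INTER_CUBIC))
e=ctrl.sense()['eef_pos'];ey=np.array([.1494,.9888]);ex=np.array([.9888,-.1494])
for a in(0,11):
  for d in(34,-34): print(a,d,np.subtract(w2px(j,[*(e[:2]+d*ey+a*ex),100]),(200,160))*8,np.subtract(w2px(j,[*(e[:2]+d*ey+a*ex),108]),(200,160))*8)
```

```text
0 34 [413.1648727  228.92465494] [413.03153035 208.8588619 ]
0 -34 [243.0952215  178.71149995] [242.2152114  158.99672989]
11 34 [397.11591551 244.24423901] [396.90789646 224.0757856 ]
11 -34 [226.08950226 193.17398829] [225.12646027 173.35863482]
```

View pics/c4.png

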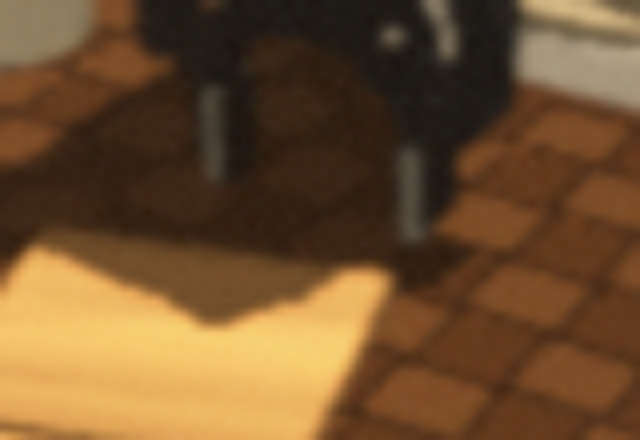

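The tips are at (412,240) and (213,181), against finger-centre ground predictions of about (414,249) and (208,188). They stand about 3 mm above the table, behind the 8 mm board, and their sideways position matches. I lower 1 mm and push along the table's +x.

Request:
carry_out(targets=[{"x": 0,"y": 0,"z": -0.001,"ax": 0,"ay": 0,"az": 0,"hand": 0.6},{"x": 0.0079,"y": -0.0012,"z": -0.001,"ax": 0,"ay": 0,"az": 0,"hand": 0.6},{"x": 0.0158,"y": -0.0024,"z": -0.001,"ax": 0,"ay": 0,"az": 0,"hand": 0.6},{"x": 0.0218,"y": -0.0033,"z": -0.001,"ax": 0,"ay": 0,"az": 0,"hand": 0.6},{"x": 0.0277,"y": -0.0042,"z": -0.001,"ax": 0,"ay": 0,"az": 0,"hand": 0.6}])

```text
time_s: 9.82
eef_pos: [468.7, 3.5, 65.5]
ee_rot: [0.053, -0.705, 0.053, 0.705]
force: [0.1, 0.3, -0.4]
grip_width: 0.801
```

Request:
carry_out(targets=[{"x": 0.0049,"y": -0.0007,"z": 0,"ax": 0,"ay": 0,"az": 0,"hand": 0.6},{"x": 0.0099,"y": -0.0015,"z": 0,"ax": 0,"ay": 0,"az": 0,"hand": 0.6},{"x": 0.0148,"y": -0.0022,"z": 0,"ax": 0,"ay": 0,"az": 0,"hand": 0.6},{"x": 0.0198,"y": -0.003,"z": 0,"ax": 0,"ay": 0,"az": 0,"hand": 0.6},{"x": 0.0247,"y": -0.0037,"z": 0,"ax": 0,"ay": 0,"az": 0,"hand": 0.6}])

```text
time_s: 10.45
eef_pos: [493.4, -0.2, 65.6]
ee_rot: [0.053, -0.705, 0.053, 0.705]
force: [0.3, -0.0, -0.2]
grip_width: 0.8
```

Request:
carry_out(targets=[{"x": 0.0049,"y": -0.0007,"z": 0,"ax": 0,"ay": 0,"az": 0,"hand": 0.6},{"x": 0.0099,"y": -0.0015,"z": 0,"ax": 0,"ay": 0,"az": 0,"hand": 0.6},{"x": 0.0148,"y": -0.0022,"z": 0,"ax": 0,"ay": 0,"az": 0,"hand": 0.6},{"x": 0.0198,"y": -0.003,"z": 0,"ax": 0,"ay": 0,"az": 0,"hand": 0.6},{"x": 0.0247,"y": -0.0037,"z": 0,"ax": 0,"ay": 0,"az": 0,"hand": 0.6}])

```text
time_s: 11.08
eef_pos: [518.1, -3.9, 65.6]
ee_rot: [-0.053, 0.705, -0.053, -0.705]
force: [-0.5, 0.8, -0.3]
grip_width: 0.797
```

Run:
```python
from h import *
q,j=snap('scene','s5.png');p,i=snap('wrist','w5.png');t,_=snap('top','t5.png')
u,v=230,195
c=cv2.resize(q[150:280,140:313],(400,300),interpolation=cv2.INTER_CUBIC)
cv2.imwrite('pics/both5.png',np.hstack([cv2.resize(p,(400,300),interpolation=cv2.INTER_AREA),c]))
```

```text
(no output)
```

View pics/both5.png

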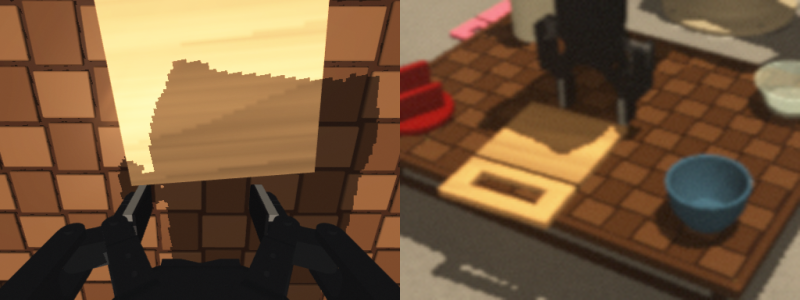

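The push works. In the wrist view the near corners are now at (132,186) and (315,172), so the board is nearly square, and its slot end is close to the far edge. Next I compute the residuals.

```bash
cat >> h.py <<'E'
MID=np.array([678.1,-27.7]);EX=np.array([.9888,-.1494]);EY=np.array([.1494,.9888])
def tab(w): d=np.asarray(w)[:2]-MID; return np.array([d@EX,d@EY]).round(1)
E
python3 - <<'E'
from h import *
i=viewer.camera_info('wrist');a=tab(px2w(i,132*1.28,186*1.28,108));b=tab(px2w(i,315*1.28,172*1.28,108))
print(a,b,np.linalg.norm(a-b),'yaw rel',np.arctan2(-(a-b)[0],(a-b)[1]),'end',(a+b)[0]/2+170,tab(ctrl.sense()['eef_pos']))
E
```

```text
[-152.    44.3] [-141.8  -76.2] 120.93093070013147 yaw rel 0.08444599697689441 end 23.099999999999994 [-161.9   -0.4]
```

Request:
carry_out(targets=[{"x": 0.0049,"y": -0.0007,"z": 0,"ax": 0,"ay": 0,"az": 0,"hand": 0.6},{"x": 0.0099,"y": -0.0015,"z": 0,"ax": 0,"ay": 0,"az": 0,"hand": 0.6},{"x": 0.0148,"y": -0.0022,"z": 0,"ax": 0,"ay": 0,"az": 0,"hand": 0.6},{"x": 0.0198,"y": -0.003,"z": 0,"ax": 0,"ay": 0,"az": 0,"hand": 0.6},{"x": 0.0247,"y": -0.0037,"z": 0,"ax": 0,"ay": 0,"az": 0,"hand": 0.6}])

```text
time_s: 11.85
eef_pos: [542.8, -7.6, 65.6]
ee_rot: [0.053, -0.705, 0.053, 0.705]
force: [-1.9, 0.1, 0.4]
grip_width: 0.798
```

Request:
carry_out(targets=[{"x": 0.003,"y": -0.0004,"z": 0,"ax": 0,"ay": 0,"az": 0,"hand": 0.6},{"x": 0.006,"y": -0.0009,"z": 0,"ax": 0,"ay": 0,"az": 0,"hand": 0.6},{"x": 0.009,"y": -0.0013,"z": 0,"ax": 0,"ay": 0,"az": 0,"hand": 0.6},{"x": 0.012,"y": -0.0018,"z": 0,"ax": 0,"ay": 0,"az": 0,"hand": 0.6},{"x": 0.012,"y": -0.0018,"z": 0,"ax": 0,"ay": 0,"az": 0,"hand": 0.6}])

```text
time_s: 12.48
eef_pos: [554.7, -9.4, 65.6]
ee_rot: [-0.053, 0.705, -0.053, -0.705]
force: [0.3, -0.4, 0.7]
grip_width: 0.8
```

Run:
```python
from h import *
q,j=snap('scene','s6.png');p,i=snap('wrist','w6.png');print(tab(ctrl.sense()['eef_pos']))
c=cv2.resize(q[195:275,140:247],(400,300),interpolation=cv2.INTER_CUBIC)
cv2.imwrite('pics/both6.png',np.hstack([cv2.resize(p,(400,300),interpolation=cv2.INTER_AREA),c]))
```

```text
[-125.    -0.3]
```

View pics/both6.png

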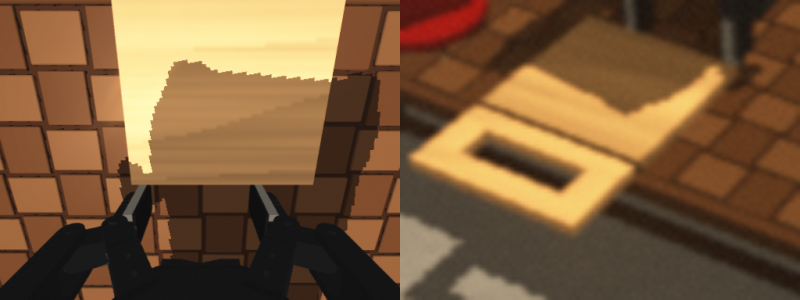

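The board is square: its near corners are at (131,184) and (314,185), and the groove is nearly above the edge. The slot-end corners are at (12,158) and (175,235) in the right crop.

Run:
```python
from h import *
i=viewer.camera_info('wrist');j=viewer.camera_info('scene');s=107/400
a=tab(px2w(i,131*1.28,184.5*1.28,108));b=tab(px2w(i,314*1.28,185*1.28,108))
print('near',a,b,'end',(a+b)[0]/2+170)
f=lambda u,v:(u*s+140,v*80/300+195)
for n,q,z in(('endR',(12,158),108),('endL',(175,235),108),('grR',(80,103),108),('grL',(238,163),108)): print(n,tab(px2w(j,*f(*q),z)))
# table far corners in scene, as seen by the scene camera, vs top-view fix
for y in(250,-250): print('table corner pred px',w2px(j,[*(MID+y*EY),100]))
```

```text
near [-113.9   45. ] [-114.3  -77. ] end 55.900000000000006
endR [ 59.2 -70.8]
endL [64.3 53.2]
grR [ -0.2 -71.4]
grL [-1.1 47.9]
table corner pred px (np.float64(287.99244829328615), np.float64(274.5660656018457))
table corner pred px (np.float64(107.83067925636306), np.float64(204.1014165046612))
```

Overhang reads 56 mm from the wrist view and about 60 mm from the scene view. I push 2 mm more, back straight off and then rise.

Request:
carry_out(targets=[{"x": 0.001,"y": -0.0001,"z": 0,"ax": 0,"ay": 0,"az": 0,"hand": 0.6},{"x": 0.002,"y": -0.0003,"z": 0,"ax": 0,"ay": 0,"az": 0,"hand": 0.6},{"x": 0.002,"y": -0.0003,"z": 0,"ax": 0,"ay": 0,"az": 0,"hand": 0.6}])

```text
time_s: 12.95
eef_pos: [556.6, -9.6, 65.6]
ee_rot: [-0.053, 0.705, -0.053, -0.705]
force: [-0.6, -0.3, 0.1]
grip_width: 0.797
```

Request:
carry_out(targets=[{"x": -0.02,"y": 0.003,"z": 0,"ax": 0,"ay": 0,"az": 0,"hand": 0.6},{"x": -0.06,"y": 0.009,"z": 0,"ax": 0,"ay": 0,"az": 0,"hand": 0.6},{"x": -0.06,"y": 0.009,"z": 0.06,"ax": 0,"ay": 0,"az": 0,"hand": 0.6},{"x": -0.06,"y": 0.009,"z": 0.12,"ax": 0,"ay": 0,"az": 0,"hand": 0.6},{"x": -0.1,"y": 0.009,"z": 0.16,"ax": 0,"ay": 0,"az": 0,"hand": 0.6}])

```text
time_s: 13.58
eef_pos: [457.3, -1.0, 228.2]
ee_rot: [-0.053, 0.706, -0.053, -0.704]
force: [0.3, -0.6, 0.0]
grip_width: 0.797
```

Request:
carry_out(targets=[{"x": -0.04,"y": 0,"z": 0.06,"ax": 0,"ay": 0,"az": 0,"hand": 0.6},{"x": -0.08,"y": 0,"z": 0.1,"ax": 0,"ay": 0,"az": 0,"hand": 0.6},{"x": -0.12,"y": 0,"z": 0.12,"ax": 0,"ay": 0,"az": 0,"hand": 0.6},{"x": -0.12,"y": 0,"z": 0.12,"ax": 0,"ay": 0,"az": 0,"hand": 0.6}])

```text
time_s: 14.08
eef_pos: [335.5, -0.6, 347.7]
ee_rot: [-0.053, 0.707, -0.054, -0.703]
force: [0.4, -0.2, -0.6]
grip_width: 0.796
```

Run:
```python
from h import *
t,i=snap('top','t7.png');q,j=snap('scene','s7.png');print(ctrl.sense()['eef_pos'])
cv2.imwrite('pics/c7.png',cv2.resize(t[90:240,160:350],None,fx=4,fy=4,interpolation=cv2.INTER_CUBIC))
```

```text
[336.59690071  -0.70892292 345.50088745]
```

View pics/c7.png

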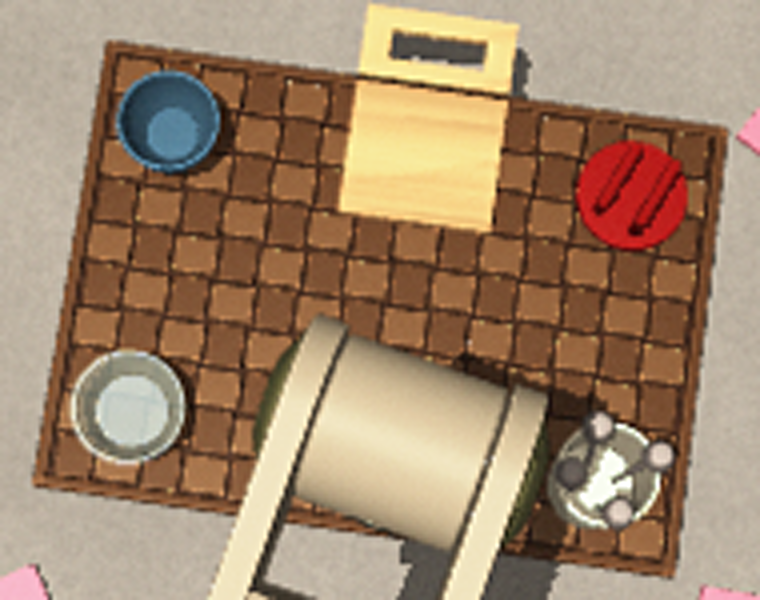

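The board's corners are at (367,5), (518,24), (491,230) and (340,211). Its groove is in line with the far table edge, and everything else stands where it did.

Run:
```python
from h import *
i=viewer.camera_info('top')
f=lambda L:[((u+.5)/4+160-.5,(v+.5)/4+90-.5) for u,v in L]
rep(i,f([(367,5),(518,24),(491,230),(340,211)]),f([(108,42),(727,128),(34,486)]))
g=[tab(px2w(i,*q,108)) for q in f([(357,81),(510,97)])];print('groove',g)
```

```text
board size 168.76203007592028 168.57297325327852 120.83150018852902 118.9983688916618 table 496.4095569583162 358.1271194154636
board [649.66342373 -36.89974293] -0.1396671542433245 table yaw -0.1500433566792242 -0.14999242904393317 edge mid [678.09605027 -27.73866591]
corners past edge [  56.8   58.4 -110.2 -111.9] end overhang 57.58419742839518
corners [[741.4, 11.2], [724.9, -108.5], [558.1, -84.1], [574.2, 33.8]]
groove [array([-6., 47.]), array([ -1.8, -74.4])]
```

```bash
python3 -c "
from rig import finish_job;print(finish_job())"
```

```text
the job is handed in; nothing more can be done
None
```

I handed the job in at about 14 s: the wooden board lies flat with its slot end about 58 mm past the far edge. I pushed it there with both open fingertips against its near end, then backed straight off and rose clear, so nothing touches it. No verdict was reported.

**Last checks, from the top view:**
- **Overhang:** 57.6 mm measured at the slot end, against 60 ± 10 mm allowed. Reckoned from the board's centre it comes to 58 mm.
- **Squareness:** the board is about 0.01 rad from square to the table edge, against 0.1 rad allowed.
- **Other objects:** the cup, dish, lid rest and bowl look unmoved. I did not recheck the tongs and bottle; the arm did not go near the tongs and should have passed well above the bottle.

**Disagreements:**
- **Overhang estimates:** before the final 2 mm push, the wrist view gave 56 mm and the scene view about 60 mm. In the last top view the groove reads 2 to 6 mm short of the edge, which fits the 58 mm.
- **Tip height:** the fingertips hung about 35 mm above the reported TCP height, more than the stated 13 mm pad swing explains. I therefore set the pushing height from the pictures, with force probing to confirm there was no contact.
- **Push force:** it stayed within sensor noise, apart from one reading of about 2 N, so I confirmed the push by picture only.

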